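# Clear the heat sink off the preheater and clamp the circuit board

### The job

A heat sink has been left on the board preheater, in the way of its sliding clamp. Lift it out and set it down (do not drop it) flat in the open parts tray; then slide the clamp by its handle up to the circuit board and on until the board lies square and is firmly held between the clamp's sprung pad and the far jaw, without ramming it, and let go. Leave the other things where they stand.

Things in the scene. Friction and masses are not known exactly. Their poses are not given: they have to be found in the camera images.
- holder: Fixed grey board preheater with a dark plate, 330 mm (its x) x 210 mm (its y), plate top 25 mm above the bench; origin: centre of its underside. Two low aluminium rails run along its x at y = +-90 mm, to 31 mm above the bench. The clamp slides along the holder's +x, towards the board and the far jaw.
- jaw_zone (a point): A point on the plate at holder x = 117 mm, y = 0; axes as the holder's. The far jaw, an aluminium bar along the holder's y, 160 mm long and 20 mm high above the plate, was locked by someone up to 8 mm either way of it: the jaw's face, which looks to -x, lies anywhere from holder x = 110 to 125 mm. Its place is not measured; feel for it.
- clamp: Sliding aluminium bar, 40 (x) x 160 (y) x 20 mm high. Origin: bar's centre at plate height; axes as the holder's. Starts at holder x = -125 to -115 mm, travels to +45 mm, drags with about 8 N, stays where left. In front, on springs, a flat pad 110 mm wide, 20 mm high: its face is 40 mm ahead (+x) of the origin when free, yields up to 6 mm at 1 N per mm, then is solid.
- clamp_handle (a point): Middle of the clamp's black upright handle: 16 mm (holder x) x 24 mm (holder y) x 38 mm high, its top 90 mm above the bench, this point 71 mm above the bench; axes parallel to the holder's. The bar's top is 45.5 mm above the bench.
- board: Green circuit board, 70 mm (its x, along the clamp's travel) x 120 mm (its y) x 5 mm thick (flat parts on top to 11 mm), 80 g, lying loose and a little skew on the plate between clamp and far jaw; origin: centre of its underside. It has to end with its x parallel to the holder's x.
- heatsink: Aluminium finned heat sink, 45 mm (its x, along the fins) x 38 mm (its y, across the fins) x 28 mm high, about 100 g, standing fins up on the plate between clamp and board; origin: centre of its underside, z up. Its solid outer fins are the faces at y = +-19 mm.
- tray: Fixed black open parts tray, empty, 130 mm (its x) x 140 mm (its y), 22 mm high, walls and floor 5 mm thick; origin: centre of its underside.
- meter: Grey bench meter, a fixed box 120 x 130 x 45 mm with a blank display on top; origin: centre of its underside. A bystander.
- flux_jar: Amber jar with black cap, 40 mm across, 45 mm high; origin: centre of its underside. A bystander.
- solder_reel: Grey reel standing on its flange, 54 mm across, 40 mm high; origin: centre of its underside. A bystander.
- screwdriver: Screwdriver about 160 mm long lying along its own x axis. A bystander.
- screw_cup: White cup, 56 mm across, 35 mm high; origin: centre of its underside. A bystander.
- shield_can: Flat steel lid 36 x 28 x 8 mm; origin: centre of its underside. A bystander.
- tweezers: Closed steel tweezers 130 mm long lying along their own x axis. A bystander.
- brush: Hand brush about 150 mm long lying along its own x axis. A bystander.
Things that resemble listed ones, but are neither listed nor needed, are in the scene too. Leave any green look-alike of the heatsink alone.

How it is judged:
On the way, in this order (a step that is already met when the one before it is completed fails the run):
1. the heat sink stands flat and released in the tray (x of heatsink in the frame of tray between -0.06 and 0.06 m and y of heatsink in the frame of tray between -0.065 and 0.065 m and z of heatsink in the frame of tray below 0.012 m and angle between heatsink's own z axis and vertical below 0.12 rad and linear speed of heatsink below 0.03 m/s and contact force between heatsink and the fingers below 0.3 N), for 0.2 s.
2. the clamp's pad presses the board, square, against the far jaw (contact force between clamp and board above 2 N and angle between the x axis of board and the x axis of holder, either way round below 0.05 rad and angle between board's own z axis and vertical below 0.05 rad and z of board in the frame of holder below 0.032 m and linear speed of board below 0.03 m/s), for 0.2 s.
At the end, for the whole second after the job is handed in: The heat sink rests flat on the tray's floor (within 0.12 rad), released; the board lies flat on the plate, square to the holder within 0.05 rad and at rest, and the clamp's pad still presses on it with more than 2 N with the handle let go (all of step 1 and all of step 2); the robot touches nothing.
It fails at once if the board is rammed: the clamp presses it with more than 25 N (contact force between clamp and board above 25 N).
It fails at once if the heat sink is dropped into the tray (arrives at over 0.7 m/s) (x of heatsink in the frame of tray between -0.06 and 0.06 m and y of heatsink in the frame of tray between -0.065 and 0.065 m and z of heatsink in the frame of tray below 0.035 m and linear speed of heatsink above 0.7 m/s).
It fails at once if a bystander (jar, reel, screwdriver, cup, steel lid, tweezers, brush) is moved by more than 30 mm (distance of any of flux_jar, solder_reel, screwdriver, screw_cup, shield_can, tweezers, brush from where it was at the start of the episode above 0.03 m).
It also fails if it takes over 61 s, if anything falls off the work surface, if the arm or the gripper's body presses on something with over 40 N, if the wrist force passes 120 N, or if a joint passes its speed limit or range.

### The arm

A 6-joint arm with a two-finger parallel gripper is mounted at the origin on the work surface. World frame = base frame: x ahead of the robot, y to its left, z up, the work surface at z = 0. Lengths are in m, angles in rad, forces in N, time in s.
With the tool pointing down it reaches from about 0.35 to 0.8 m from the base axis. Payload 7.3 kg.
Tool frame: the origin (TCP) lies midway between the tips of the shut fingers; the grasp point (between the pads) lies 19 mm behind it; z points along the fingers, x is the direction in which the jaws open and shut, and the axes are right-handed (so a half turn about z gives the same grasp; the last joint's range is limited). The gripper opens to 85 mm and grips with 20 to 120 N. Pads are 22 mm wide; open, the fingers measure 114 mm over their backs; the gripper's body (76 mm by 85 mm) begins 54 mm behind the grasp point. The pads swing forward as they close: fully open they stand 13 mm farther back than shut.
Start: joints at [1.193, 0.342, 1.524, -0, 1.275, -0.146], TCP at [0.121, 0.511, 0.231] pointing down, gripper open.
Joint ranges: [-2.53, 2.53], [-0.77, 2.02], [0.04, 2.7], [-1, 4.14], [0.28, 2.66], [-3.11, 3.11]. Speed limits (rad/s): [2.57, 2.57, 3.14, 3.14, 3.14, 3.14].

### API

Orientations are given as a unit quaternion [w, x, y, z].
In Python, from cell import bot gives the robot as it stands.
- The arm moves only by the tool drive_tool, never from a script. Its argument "commands" is a list that holds one entry, the list of rows, each a list of 7 numbers: the turn, a rotation vector about the world's x, y, z in units of 5 degrees (1.0 is 5 degrees), then the shift along the world's x, y, z in cm, then the closure in counts, from 0 (fully open) to 255 (shut). In form: [[[ax, ay, az, tx, ty, tz, hand], ...]]. A call has 1 to 5 rows; each row is the pose to reach, as a shift and turn from the pose measured when the call began; what a row does not reach only later rows make up. A row lasts 1/12 s, in which the tool goes at most 41.7 mm and 7.16 degrees, less where a joint would pass 70% of its speed; a pose out of reach is approached as far as the arm can. A call with a gripper value outside its range is refused whole. The fingers move at their own pace and stop on an object; "force" is the grip in N (left out, the last holds). Time passes only in rows, so rows that repeat a pose let the fingers close. It gives the time, the measured TCP pose, the force and the opening at its end, in the units of the state.
- bot.state(): the state, without advancing time (a new reading comes with each control period).
- bot.get_image(name): name is "scene" or "top" or "wrist"; returns the picture (480x640x3 uint8, red, green, blue); there is no depth.
- bot.camera_params(name): a dict with "vfov" (degrees; the focal length in pixels is half the picture's height over the tangent of half this angle, whatever the lens; pixels are square), "cx", "cy" (the principal point, pixels), "k1" (the pictures are not rectified: a ray, as slopes to the right and down, at radius r is drawn at 1 + k1 r^2 times it, then the intrinsics apply), "xyz" and "attitude" of the camera in the world; the wrist camera has in their place "mount" (4x4, takes a point from camera to tool coordinates, whose origin is the TCP and whose axes are the tool frame's). Camera axes: x right, y up, looking along -z (the intrinsics and any distortion apply to the point x, -y, -z); pixel columns grow to the right and rows downward; lengths in m; the calibration is good to about 2 mm. A picture is of the moment at which its call begins: read the wrist's pose just before it. camera_params takes no time and is no camera call.
- bot.sign_off(): hands the job in, once; it reports no verdict.
The state is a dict: "clock": time; "joint_positions": joint angles; "qvel": joint speeds; "joint_torque": joint torques, N m; "eef_pos": TCP position; "eef_rot": TCP orientation; "ft_force": force on the tool from outside, world axes, zero at the start; "torque": the same for the moment, N m; "opening": opening from 0.0 (shut) to 1.0 (fully open).
Only numpy, scipy, OpenCV 4.12 (cv2) and the standard library are available. Lean on these libraries where they do the work, as an engineer would, in place of code of your own. Each camera call takes 0.05 s, during which the arm holds its last target.

## Working session

There is one attempt and no reset: what is moved stays moved. The work goes in short steps, Python scripts to look and compute and a tool call to move; the robot and the scene stay as the last step left them, time stands still between calls to the robot, and variables do not carry over. Pictures are saved under pics/ and viewed, and the job is handed in when it is done.

Besides the shell and the picture viewer there is one more tool, called as a command line: name --argument value ..., lists and objects as JSON in quotes. drive_tool: Moves the arm, as the interface text tells. Its arguments: {"type":"object","properties":{"commands":{"type":"array"},"force":{"type":"number"}},"required":["commands"]}

```bash
ls; mkdir -p pics; python3 - <<'E'
from cell import bot
import cv2
print(bot.state())
for n in ("scene","top","wrist"):
    print(n,bot.camera_params(n))
for n in ("scene","top"):
    cv2.imwrite(f"pics/{n}0.png",bot.get_image(n)[:,:,::-1])
E
```

```text
pics
{'clock': 0.0, 'joint_positions': array([ 1.19299266e+00,  3.42733442e-01,  1.52502875e+00, -4.32834664e-06,
        1.27542756e+00, -1.46023796e-01]), 'qvel': array([ 0.00072723,  0.00133314, -0.00083306,  0.00096813, -0.00030233,
        0.00046559]), 'joint_torque': array([ 1.80992533e-04, -4.33692098e+01, -2.46010441e+01, -8.33248623e-05,
        7.95691274e-03,  9.38100243e-05]), 'eef_pos': array([0.12043485, 0.51057301, 0.23061632]), 'eef_rot': array([ 4.00988051e-04,  7.84126312e-01,  6.20600748e-01, -6.90574395e-04]), 'ft_force': array([-0.90880611, -1.17799068, -0.09445578]), 'torque': array([ 0.00865027, -0.01757578,  0.06869324]), 'opening': 0.9966056694950224}
scene {'vfov': 49.333798575341184, 'cx': 321.9596474943821, 'cy': 238.8907102673004, 'k1': 0.04799987464063889, 'xyz': array([1.04009359, 0.00134978, 0.88990602]), 'attitude': array([0.76081095, 0.2200908 , 0.160802  , 0.58895624])}
top {'vfov': 51.14500640469137, 'cx': 304.085710163801, 'cy': 239.39405463552507, 'k1': -0.143234787820288, 'xyz': array([0.38990591, 0.13510974, 1.24501979]), 'attitude': array([-0.69554767, -0.04516926,  0.04700057,  0.71551669])}
wrist {'vfov': 66.36330493560189, 'cx': 312.2663289189018, 'cy': 245.60570010373655, 'k1': -0.009060309409389998, 'mount': array([[ 9.99999746e-01,  6.75875387e-04, -2.25153325e-04,
         1.43464677e-04],
       [ 5.80224526e-04, -9.56099189e-01, -2.93042667e-01,
        -7.60847790e-02],
       [-4.13329237e-04,  2.93042462e-01, -9.56099338e-01,
        -1.42478411e-01],
       [ 0.00000000e+00,  0.00000000e+00,  0.00000000e+00,
         1.00000000e+00]])}
```

View pics/top0.png

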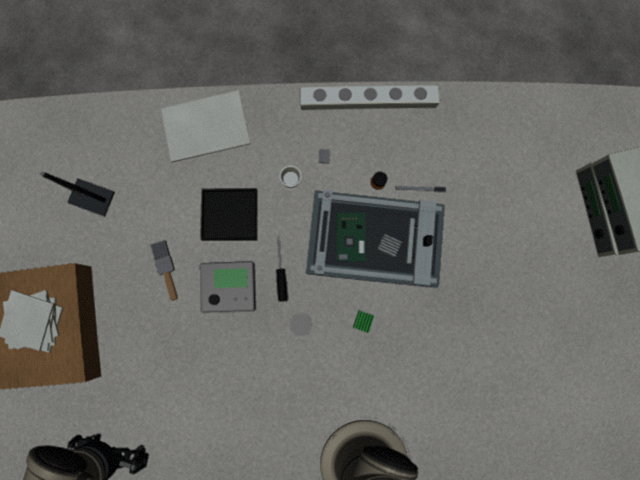

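View pics/scene0.png

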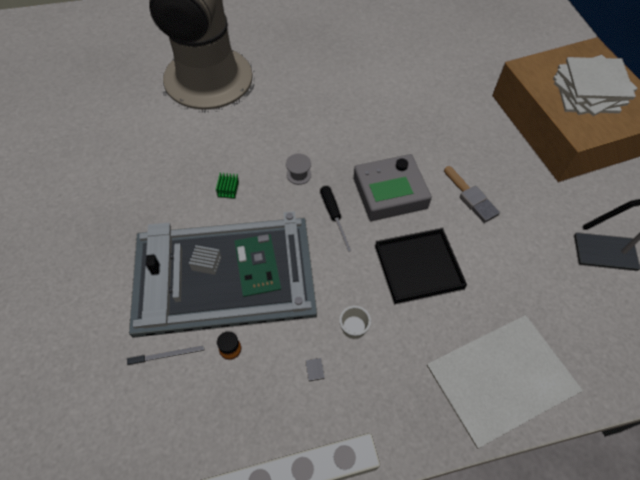

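Top view: the silver heat sink is at (389,244), the board at (351,238), the handle at (427,241), the jaw bar at (323,232) and the tray at (229,214). There is a green finned look-alike at (363,321). The silver one on the plate fits the description, so I'll confirm it in a crop.

```bash
cat > h.py <<'E'
import numpy as np, cv2
from scipy.spatial.transform import Rotation as R
from cell import bot
def rot(q): return R.from_quat([q[1],q[2],q[3],q[0]]).as_matrix()
def cam(n,st=None):
    p=bot.camera_params(n); f=240/np.tan(np.radians(p['vfov']/2))
    if n=='wrist':
        T=np.eye(4);T[:3,:3]=rot(st['eef_rot']);T[:3,3]=st['eef_pos'];T=T@p['mount']
        return p,f,T[:3,:3],T[:3,3]
    return p,f,rot(p['attitude']),np.array(p['xyz'])
def ray(c,uv):
    p,f,Rm,o=c
    d=np.array([(uv[0]-p['cx'])/f,(uv[1]-p['cy'])/f]); s=d.copy()
    for _ in range(20): s=d/(1+p['k1']*(s@s))
    return o,Rm@np.array([s[0],-s[1],-1])
def onz(c,uv,z):
    o,d=ray(c,uv); return o+d*(z-o[2])/d[2]
def proj(c,X):
    p,f,Rm,o=c; q=Rm.T@(np.array(X)-o); s=np.array([q[0],-q[1]])/-q[2]
    s=s*(1+p['k1']*(s@s)); return s*f+[p['cx'],p['cy']]
E
python3 - <<'E'
import cv2
t=cv2.imread('pics/top0.png');s=cv2.imread('pics/scene0.png')
cv2.imwrite('pics/top0c.png',cv2.resize(t[180:340,300:460],(600,600),interpolation=cv2.INTER_CUBIC))
cv2.imwrite('pics/top0t.png',cv2.resize(t[170:270,180:280],(500,500),interpolation=cv2.INTER_CUBIC))
cv2.imwrite('pics/scene0c.png',cv2.resize(s[200:350,120:320],(800,600),interpolation=cv2.INTER_CUBIC))
E
```

```text
(no output)
```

View pics/top0c.png

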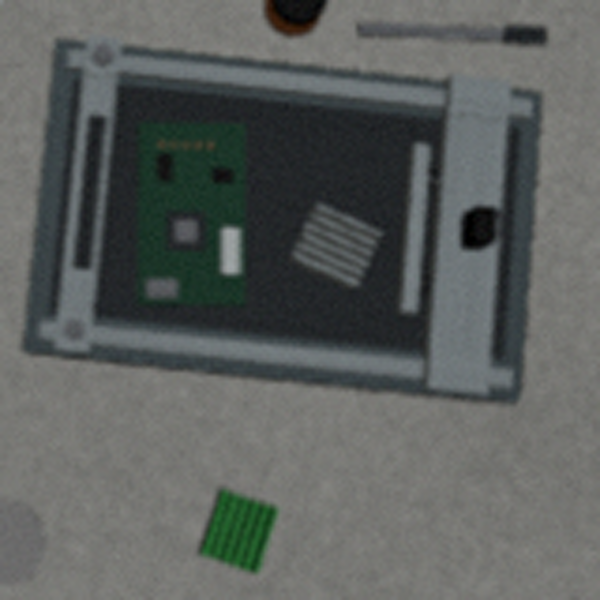

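View pics/scene0c.png

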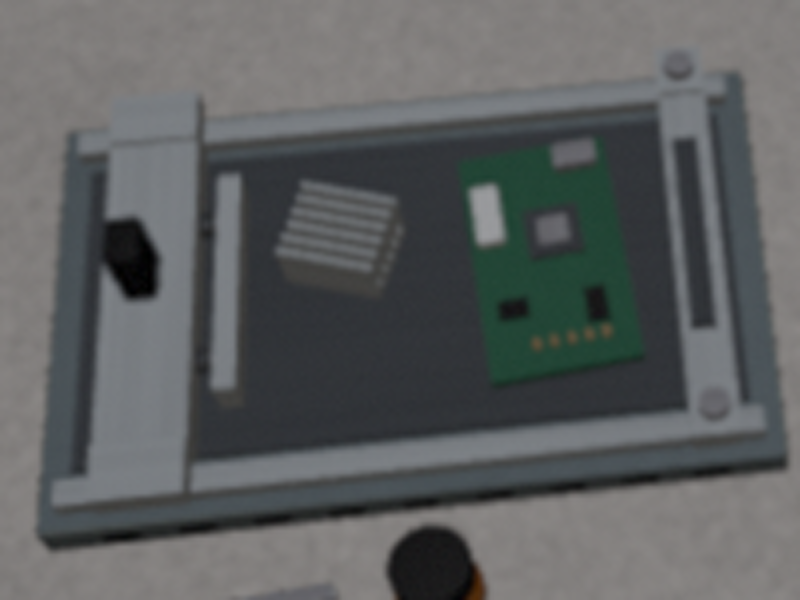

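View pics/top0t.png

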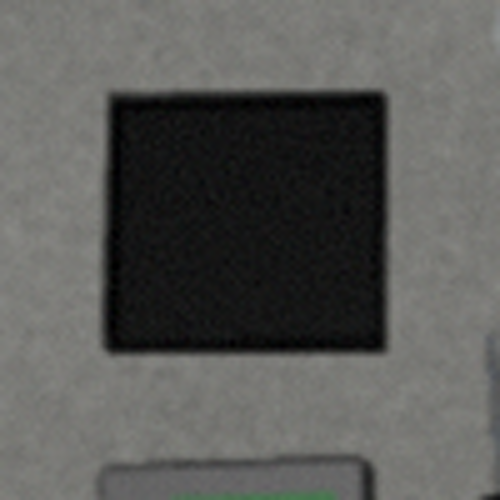

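The crops show the silver finned block between the clamp and the board. Its fins run along crop (319,203)→(384,233). The green one lies on the bench off the plate, so it is the look-alike.

```bash
python3 - <<'E'
from h import *
t=cam('top');s=cam('scene')
T=lambda u,v:np.array([300+(u+.5)/3.75-.5,180+(v+.5)/3.75-.5])
S=lambda u,v:np.array([120+(u+.5)/4-.5,200+(v+.5)/4-.5])
K=lambda u,v:np.array([180+(u+.5)/5-.5,170+(v+.5)/5-.5])
def pr(n,P):
    P=np.array(P); print(n,np.round(P.mean(0),4)); 
    for a,b in zip(P,np.roll(P,-1,0)): print('   ',np.round(a,4),'len',round(np.linalg.norm(b-a),4),'ang',round(np.degrees(np.arctan2(*(b-a)[1::-1])),1))
pr('holder',[onz(t,T(*p),.025) for p in [(57,42),(540,92),(518,402),(25,352)]])
pr('hs top',[onz(t,T(*p),.053) for p in [(319,203),(384,233),(359,287),(292,257)]])
pr('hs scene',[onz(s,S(*p),.053) for p in [(302,180),(399,196),(374,274),(276,255)]])
pr('tray',[onz(t,K(*p),.022) for p in [(110,93),(385,93),(386,350),(108,350)]])
pr('board',[onz(t,T(*p),.030) for p in [(139,124),(245,125),(244,303),(137,302)]])
pr('board sc',[onz(s,S(*p),.030) for p in [(460,158),(600,138),(643,357),(492,384)]])
pr('clamp bar',[onz(t,T(*p),.0455) for p in [(450,78),(514,82),(493,391),(429,387)]])
pr('pad',[onz(t,T(*p),.045) for p in [(414,142),(432,144),(417,313),(400,312)]])
pr('jaw',[onz(t,T(*p),.045) for p in [(84,72),(117,76),(93,344),(62,340)]])
print('handle top',onz(t,T(483,223),.09),onz(s,S(123,238),.09))
E
```

```text
holder [ 0.5474 -0.0478  0.025 ]
    [0.671  0.0995 0.025 ] len 0.3248 ang -97.4
    [ 0.6291 -0.2226  0.025 ] len 0.2076 ang 172.3
    [ 0.4234 -0.1947  0.025 ] len 0.3242 ang 82.4
    [0.4661 0.1267 0.025 ] len 0.2067 ang -7.6
hs top [ 0.5269 -0.0761  0.053 ]
    [ 0.5544 -0.0648  0.053 ] len 0.046 ang -116.6
    [ 0.5338 -0.1059  0.053 ] len 0.0388 ang 152.3
    [ 0.4995 -0.0879  0.053 ] len 0.047 ang 64.1
    [ 0.52   -0.0457  0.053 ] len 0.0393 ang -29.1
hs scene [ 0.5274 -0.0744  0.053 ]
    [ 0.499 -0.087  0.053] len 0.0463 ang 65.0
    [ 0.5185 -0.045   0.053 ] len 0.0416 ang -24.4
    [ 0.5564 -0.0622  0.053 ] len 0.0462 ang -116.6
    [ 0.5357 -0.1035  0.053 ] len 0.0403 ang 155.8
tray [0.62   0.3145 0.022 ]
    [0.6872 0.3833 0.022 ] len 0.1387 ang -91.9
    [0.6827 0.2446 0.022 ] len 0.1296 ang 179.4
    [0.5531 0.2461 0.022 ] len 0.1381 ang 88.4
    [0.557  0.3841 0.022 ] len 0.1302 ang -0.4
board [0.5534 0.0155 0.03  ]
    [0.6133 0.0475 0.03  ] len 0.0699 ang -92.1
    [ 0.6107 -0.0223  0.03  ] len 0.1175 ang 177.1
    [ 0.4934 -0.0164  0.03  ] len 0.0696 ang 87.8
    
[... 341 characters left out ...]
.0428 ang -94.9
    [ 0.6321 -0.1996  0.0455] len 0.2034 ang 172.5
    [ 0.4304 -0.1732  0.0455] len 0.0418 ang 84.5
    [ 0.4344 -0.1315  0.0455] len 0.2029 ang -7.2
pad [ 0.5379 -0.1287  0.045 ]
    [ 0.5939 -0.1306  0.045 ] len 0.0119 ang -97.8
    [ 0.5923 -0.1424  0.045 ] len 0.1112 ang 171.7
    [ 0.4823 -0.1263  0.045 ] len 0.0111 ang 84.9
    [ 0.4833 -0.1153  0.045 ] len 0.1117 ang -7.9
jaw [0.5573 0.0827 0.045 ]
    [0.6459 0.0831 0.045 ] len 0.0216 ang -98.6
    [0.6426 0.0617 0.045 ] len 0.1753 ang 173.0
    [0.4687 0.0832 0.045 ] len 0.02 ang 81.0
    [0.4718 0.1029 0.045 ] len 0.1752 ang -6.5
handle top [ 0.53383006 -0.16146076  0.09      ] [ 0.53325728 -0.16150784  0.09      ]
```

drive_tool --commands '[[[0, 0, -1.2, 2.8, -2.3, 0, 0], [0, 0, -2.4, 5.6, -4.6, 0, 0], [0, 0, -3.6, 8.4, -6.9, 0, 0], [0, 0, -4.8, 11.2, -9.2, 0, 0], [0, 0, -6, 14, -11.5, 0, 0]]]' --force 40

```text
clock: 0.52
eef_pos: [0.2612, 0.3943, 0.2304]
eef_rot: [0.0, 0.919, 0.394, -0.001]
ft_force: [0.6, 0.4, -0.0]
opening: 1.003
```

drive_tool --commands '[[[0, 0, -1.1, 2.4, -3.1, 0, 0], [0, 0, -2.2, 4.8, -6.2, 0, 0], [0, 0, -3.3, 7.2, -9.3, 0, 0], [0, 0, -4.4, 9.6, -12.4, 0, 0], [0, 0, -5.5, 12, -15.5, 0, 0]]]'

```text
clock: 0.93
eef_pos: [0.3818, 0.2375, 0.2303]
eef_rot: [0.0, 0.987, 0.162, -0.001]
ft_force: [0.8, 0.7, -0.7]
opening: 0.998
```

drive_tool --commands '[[[0, 0, -1.1, 1.8, -3.5, 0, 0], [0, 0, -2.2, 3.6, -7, 0, 0], [0, 0, -3.3, 5.4, -10.5, 0, 0], [0, 0, -4.4, 7.2, -14, -0.5, 0], [0, 0, -5.5, 9, -17.5, -1, 0]]]'

```text
clock: 1.35
eef_pos: [0.4723, 0.0606, 0.2202]
eef_rot: [-0.0, 0.997, -0.079, -0.001]
ft_force: [0.5, 0.5, 0.7]
opening: 0.999
```

```bash
cat > d.py <<'E'
from h import *
import sys
def go(st,xyz,yaw):
    M=rot(st['eef_rot']); x=np.array([np.cos(yaw),np.sin(yaw),0]); z=np.array([0,0,-1.])
    G=np.stack([x,np.cross(z,x),z],1)
    rv=R.from_matrix(G@M.T).as_rotvec()
    print('rv5',np.round(np.degrees(rv)/5,2),'shift cm',np.round((np.array(xyz)-st['eef_pos'])*100,2))
st=bot.state(); print(st['clock'],st['eef_pos'],st['joint_positions'])
a=[float(v) for v in sys.argv[1:]]
go(st,a[:3],np.radians(a[3]))
E
python3 d.py .527 -.0755 .13 -25.5
```

```text
1.35 [0.47232755 0.06057448 0.22017804] [-3.39785169e-02  2.64008835e-01  1.66868043e+00  6.31899347e-04
  1.21096621e+00  1.24522188e-01]
rv5 [-0.01 -0.02 -3.28] shift cm [  5.47 -13.61  -9.02]
```

drive_tool --commands '[[[0, 0, -1, 1.4, -3.4, -1.5, 0], [0, 0, -2, 2.8, -6.8, -3.5, 0], [0, 0, -3, 4.2, -10.2, -6, 0], [0, 0, -3.28, 5.47, -13.6, -8, 0], [0, 0, -3.28, 5.47, -13.6, -9, 0]]]'

```text
clock: 1.77
eef_pos: [0.5278, -0.0806, 0.1275]
eef_rot: [0.0, 0.975, -0.223, -0.002]
ft_force: [-1.4, -0.3, 0.8]
opening: 1.0
```

```bash
python3 d.py .527 -.0755 .029 -25.5; python3 - <<'E'
from h import *
st=bot.state();im=bot.get_image('wrist')[:,:,::-1];cv2.imwrite('pics/w1.png',im)
c=cam('wrist',st)
print([np.round(proj(c,p)) for p in [(.5544,-.0648,.053),(.5338,-.1059,.053),(.4995,-.0879,.053),(.52,-.0457,.053)]])
E
```

```text
1.7667 [ 0.52783708 -0.08058362  0.12745886] [-2.94564976e-01  4.65416105e-01  1.64290045e+00 -9.97923955e-04
  1.03628435e+00  1.56599939e-01]
rv5 [-0.   -0.04  0.06] shift cm [-0.08  0.51 -9.85]
[array([343., 218.]), array([340., 288.]), array([280., 286.]), array([278., 214.])]
```

View pics/w1.png

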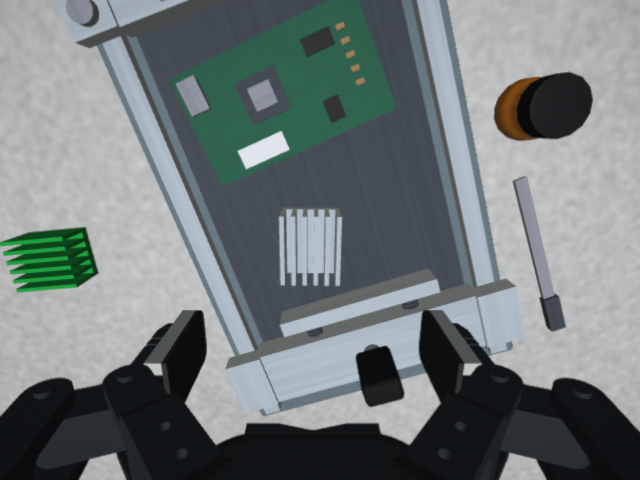

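Wrist view: the heat sink is at (310,247) with its fins vertical, so the yaw is right, and it matches the prediction within about 2 mm. Descending.

drive_tool --commands '[[[0, 0, 0, -0.08, 0.5, -2, 0], [0, 0, 0, -0.08, 0.5, -4.5, 0], [0, 0, 0, -0.08, 0.5, -7, 0], [0, 0, 0, -0.08, 0.5, -9, 0], [0, 0, 0, -0.08, 0.5, -9.8, 0]]]'

```text
clock: 2.23
eef_pos: [0.5234, -0.0721, 0.0256]
eef_rot: [-0.001, 0.975, -0.222, -0.006]
ft_force: [-0.8, 0.0, 0.5]
opening: 1.002
```

```bash
python3 d.py .527 -.0755 .029 -25.5
```

```text
2.2333 [ 0.52337036 -0.07210318  0.02563045] [-2.82246931e-01  6.07172044e-01  1.74149897e+00  5.13017292e-04
  8.05250451e-01  1.66093549e-01]
rv5 [-0.04 -0.13  0.04] shift cm [ 0.36 -0.34  0.34]
```

drive_tool --commands '[[[0, -0.1, 0, 0.35, -0.35, 0.35, 0], [0, -0.1, 0, 0.35, -0.35, 0.35, 0], [0, -0.1, 0, 0.35, -0.35, 0.35, 60], [0, -0.1, 0, 0.35, -0.35, 0.35, 200], [0, -0.1, 0, 0.35, -0.35, 0.35, 255]]]' --force 40

```text
clock: 2.65
eef_pos: [0.5275, -0.0758, 0.0303]
eef_rot: [-0.001, 0.975, -0.222, -0.001]
ft_force: [-0.2, -0.3, -0.4]
opening: 0.605
```

```bash
python3 d.py .527 -.0755 .029 -25.5
```

```text
2.65 [ 0.52753232 -0.0757559   0.0303283 ] [-0.28812742  0.60124637  1.7348415   0.00383733  0.80734915  0.1578445 ]
rv5 [-0.04 -0.01  0.04] shift cm [-0.05  0.03 -0.13]
```

drive_tool --commands '[[[0, 0, 0, 0, 0, -0.1, 255], [0, 0, 0, 0, 0, -0.1, 255], [0, 0, 0, 0, 0, -0.1, 255], [0, 0, 0, 0, 0, -0.1, 255], [0, 0, 0, 0, 0, -0.1, 255]]]'

```text
clock: 3.07
eef_pos: [0.528, -0.0759, 0.0302]
eef_rot: [-0.001, 0.975, -0.222, -0.0]
ft_force: [-0.6, -0.2, 7.1]
opening: 0.438
```

drive_tool --commands '[[[0, 0, 0, 0, 0, 1, 255], [0, 0, 0, 0, 0, 2.5, 255], [0, 0, 0, 0, 0, 5, 255], [0, 0, 0, 0, 0, 7.5, 255], [0, 0, 0, 0.2, 0.8, 9.5, 255]]]'

```text
clock: 3.48
eef_pos: [0.5302, -0.0688, 0.1275]
eef_rot: [-0.001, 0.975, -0.223, 0.001]
ft_force: [1.1, 0.1, -0.4]
opening: 0.437
```

```bash
python3 d.py .62 .3145 .12 -1; python3 - <<'E'
from h import *
cv2.imwrite('pics/w2.png',bot.get_image('wrist')[:,:,::-1])
E
```

```text
3.4833 [ 0.53016387 -0.06875878  0.12748187] [-0.27377946  0.46416292  1.64501696  0.00276445  1.03133754  0.17444902]
rv5 [-0.03  0.01  4.95] shift cm [ 8.98 38.33 -0.75]
```

View pics/w2.png

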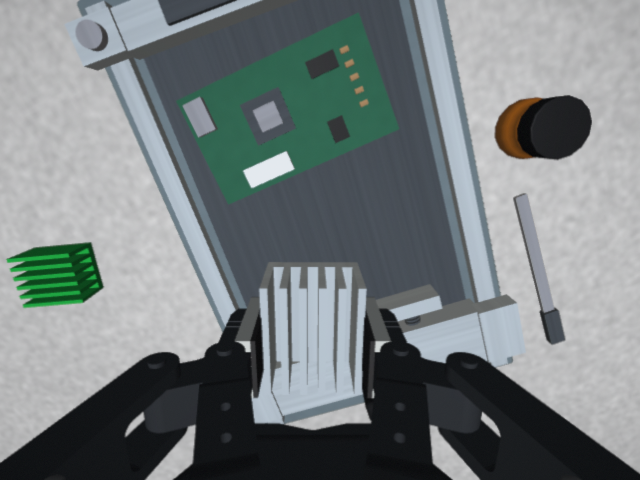

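The heat sink is held level between the fingers at (313,330), and the board is untouched. Carrying it to the tray.

drive_tool --commands '[[[0, 0, 0.4, 0.6, 2.5, 0, 255], [0, 0, 0.8, 1.4, 6, 0, 255], [0, 0, 1.3, 2.2, 9.5, 0, 255], [0, 0, 1.8, 3.1, 13, 0, 255], [0, 0, 2.3, 3.9, 16.5, 0, 255]]]'

```text
clock: 3.95
eef_pos: [0.5716, 0.0991, 0.1315]
eef_rot: [-0.002, 0.992, -0.123, 0.004]
ft_force: [2.1, -0.1, -0.4]
opening: 0.437
```

drive_tool --commands '[[[0, 0, 0.5, 0.8, 3.5, 0, 255], [0, 0, 1, 1.7, 7, 0, 255], [0, 0, 1.5, 2.5, 10.5, 0, 255], [0, 0, 2, 3.3, 14, -0.5, 255], [0, 0, 2.5, 4.2, 17.5, -1, 255]]]'

```text
clock: 4.37
eef_pos: [0.6135, 0.276, 0.1218]
eef_rot: [-0.002, 1.0, -0.013, 0.004]
ft_force: [0.9, -0.8, -0.8]
opening: 0.44
```

```bash
python3 d.py .62 .3145 .06 -1
```

```text
4.3667 [0.61351728 0.27598099 0.12184344] [0.30788189 0.69889795 1.22555874 0.00232939 1.20876968 0.33291017]
rv5 [-0.05  0.08  0.1 ] shift cm [ 0.65  3.85 -6.18]
```

drive_tool --commands '[[[0, 0, 0.1, 0.4, 2.2, -1, 255], [0, 0, 0.1, 0.65, 3.85, -3, 255], [0, 0, 0.1, 0.65, 3.85, -5.5, 255], [0, 0, 0.1, 0.65, 3.85, -7.5, 255], [0, 0, 0.1, 0.65, 3.85, -8.2, 255]]]'

```text
clock: 4.78
eef_pos: [0.6176, 0.3142, 0.0358]
eef_rot: [-0.001, 1.0, -0.008, 0.0]
ft_force: [-0.3, -0.6, -0.8]
opening: 0.441
```

drive_tool --commands '[[[0, 0, 0, 0, 0, 0, 255], [0, 0, 0, 0, 0, -0.3, 255], [0, 0, 0, 0, 0, -0.6, 255], [0, 0, 0, 0, 0, -0.6, 255]]]'

```text
clock: 5.12
eef_pos: [0.6181, 0.3141, 0.0307]
eef_rot: [-0.001, 1.0, -0.008, 0.001]
ft_force: [-0.3, -0.4, -1.5]
opening: 0.438
```

```bash
python3 d.py .62 .3145 .011 -1
```

```text
5.1167 [0.61809113 0.31405743 0.03068625] [0.35886113 0.83318268 1.22591918 0.0020713  1.07940022 0.37445571]
rv5 [-0.03  0.03 -0.01] shift cm [ 0.19  0.04 -1.97]
```

drive_tool --commands '[[[0, 0, 0, 0.1, 0, -0.5, 255], [0, 0, 0, 0.1, 0, -1, 255], [0, 0, 0, 0.1, 0, -1.4, 255], [0, 0, 0, 0.1, 0, -1.7, 255], [0, 0, 0, 0.1, 0, -1.8, 255]]]'

```text
clock: 5.53
eef_pos: [0.6187, 0.3139, 0.0118]
eef_rot: [-0.001, 1.0, -0.008, 0.001]
ft_force: [-0.1, -0.1, -1.1]
opening: 0.43
```

drive_tool --commands '[[[0, 0, 0, 0, 0, 0, 255], [0, 0, 0, 0, 0, 0, 255]]]'

```text
clock: 5.7
eef_pos: [0.6186, 0.3138, 0.0116]
eef_rot: [-0.001, 1.0, -0.008, 0.0]
ft_force: [-0.1, -0.2, -0.9]
opening: 0.436
```

drive_tool --commands '[[[0, 0, 0, 0, 0, -0.1, 255], [0, 0, 0, 0, 0, -0.15, 255], [0, 0, 0, 0, 0, -0.15, 255]]]'

```text
clock: 5.95
eef_pos: [0.6187, 0.3139, 0.0103]
eef_rot: [-0.001, 1.0, -0.008, 0.001]
ft_force: [-0.1, 1.2, -0.2]
opening: 0.437
```

drive_tool --commands '[[[0, 0, 0, 0, 0, -0.1, 255], [0, 0, 0, 0, 0, -0.1, 255]]]'

```text
clock: 6.12
eef_pos: [0.6187, 0.3139, 0.0103]
eef_rot: [-0.001, 1.0, -0.008, 0.001]
ft_force: [-1.5, -1.2, 5.0]
opening: 0.433
```

Contact with the floor is felt. Releasing.

drive_tool --commands '[[[0, 0, 0, 0, 0, 0, 130], [0, 0, 0, 0, 0, 0, 100], [0, 0, 0, 0, 0, 0, 80], [0, 0, 0, 0, 0, 0, 70], [0, 0, 0, 0, 0, 0.2, 70]]]'

```text
clock: 6.53
eef_pos: [0.6184, 0.3138, 0.0118]
eef_rot: [-0.001, 1.0, -0.008, 0.0]
ft_force: [-0.2, -0.3, 0.5]
opening: 0.721
```

drive_tool --commands '[[[0, 0, 0, 0, 0, 1, 70], [0, 0, 0, 0, 0, 3, 70], [0, 0, 0, 0, 0, 6, 70], [0, 0, 0, 0, 0, 9, 40], [0, 0, 0, 0, 0, 12, 20]]]'

```text
clock: 6.95
eef_pos: [0.6183, 0.3137, 0.1338]
eef_rot: [-0.001, 1.0, -0.008, 0.0]
ft_force: [-0.4, -0.2, 0.5]
opening: 0.922
```

```bash
python3 - <<'E'
from h import *
st=bot.state();cv2.imwrite('pics/w3.png',bot.get_image('wrist')[:,:,::-1])
E
python3 d.py .5335 -.1615 .13 82.5;python3 d.py .5335 -.1615 .13 -97.5
```

```text
7.0 [0.62129246 0.31495397 0.14160519] [0.35846835 0.72386038 1.1198444  0.00186027 1.28502195 0.37439732]
rv5 [-0.15  0.06 16.69] shift cm [ -8.78 -47.65  -1.16]
7.0 [0.62129246 0.31495397 0.14160519] [0.35846835 0.72386038 1.1198444  0.00186027 1.28502195 0.37439732]
rv5 [  0.06   0.16 -19.31] shift cm [ -8.78 -47.65  -1.16]
```

View pics/w3.png

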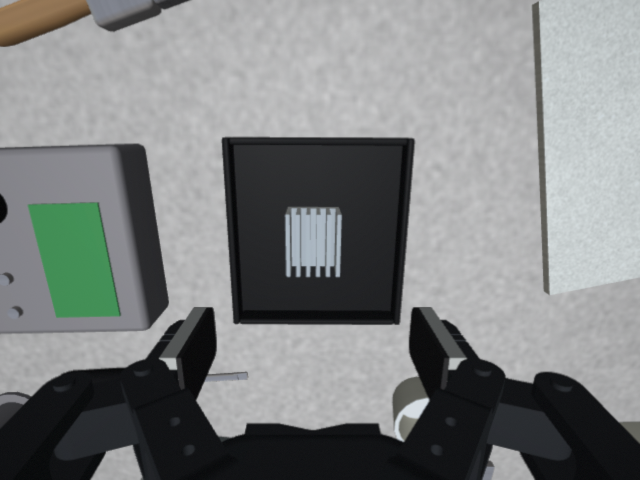

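The heat sink stands flat in the tray at (314,242), released. Next the clamp handle, with the jaws opening along holder x.

drive_tool --commands '[[[0, 0, -1.2, -0.5, -2.5, 0, 0], [0, 0, -2.5, -1.2, -6, 0, 0], [0, 0, -3.9, -1.9, -9.7, 0, 0], [0, 0, -5.3, -2.5, -13.4, 0, 0], [0, 0, -6.7, -3.2, -17.1, 0, 0]]]'

```text
clock: 7.42
eef_pos: [0.5889, 0.1426, 0.1424]
eef_rot: [-0.002, 0.954, -0.299, 0.007]
ft_force: [0.5, -0.9, -0.0]
opening: 0.998
```

drive_tool --commands '[[[0, 0, -1.4, -0.7, -3.7, 0, 0], [0, 0, -2.8, -1.4, -7.4, 0, 0], [0, 0, -4.2, -2.1, -11.1, 0, 0], [0, 0, -5.6, -2.8, -14.8, 0, 0], [0, 0, -7, -3.5, -18.5, 0, 0]]]'

```text
clock: 7.83
eef_pos: [0.5535, -0.0441, 0.1433]
eef_rot: [0.0, 0.819, -0.574, 0.008]
ft_force: [1.3, -0.1, 0.2]
opening: 0.999
```

```bash
python3 d.py .5335 -.1615 .13 -97.5
```

```text
7.8333 [ 0.55346573 -0.04408986  0.14330909] [-0.2137321   0.47327012  1.57800692 -0.00758033  1.07638108  1.01304145]
rv5 [ 0.14  0.11 -5.48] shift cm [ -2.   -11.74  -1.33]
```

drive_tool --commands '[[[0, 0, -1.4, -0.6, -3.6, -0.3, 0], [0, 0, -2.8, -1.2, -7.2, -0.6, 0], [0, 0, -4.2, -1.7, -10, -0.9, 0], [0, 0, -5.5, -2, -11.7, -1.3, 0], [0, 0, -5.5, -2, -11.7, -1.3, 0]]]'

```text
clock: 8.25
eef_pos: [0.5327, -0.1646, 0.1303]
eef_rot: [-0.003, -0.655, 0.755, -0.008]
ft_force: [0.1, 0.2, -0.2]
opening: 1.002
```

drive_tool --commands '[[[0, 0, 0, 0, 0, 0, 0], [0, 0, 0, 0, 0, 0, 0]]]'

```text
clock: 8.42
eef_pos: [0.5329, -0.1645, 0.1308]
eef_rot: [-0.002, -0.656, 0.755, -0.008]
ft_force: [0.3, -0.2, -0.6]
opening: 1.0
```

```bash
python3 d.py .5335 -.1615 .054 -97.5; python3 - <<'E'
from h import *
st=bot.state();cv2.imwrite('pics/w4.png',bot.get_image('wrist')[:,:,::-1])
c=cam('wrist',st);u=np.array([.1305,.9914,0]);v=np.array([-.9914,.1305,0]);C=np.array([.5335,-.1615,.09])
print([np.round(proj(c,C+a*.008*u+b*.012*v)) for a,b in [(1,1),(1,-1),(-1,-1),(-1,1)]])
E
```

```text
8.4167 [ 0.53288357 -0.16447286  0.13083764] [-0.43061042  0.49256517  1.58414181 -0.01255792  1.05215325  1.28622309]
rv5 [0.17 0.08 0.1 ] shift cm [ 0.06  0.3  -7.68]
[array([292., 298.]), array([291., 256.]), array([321., 256.]), array([321., 297.])]
```

View pics/w4.png

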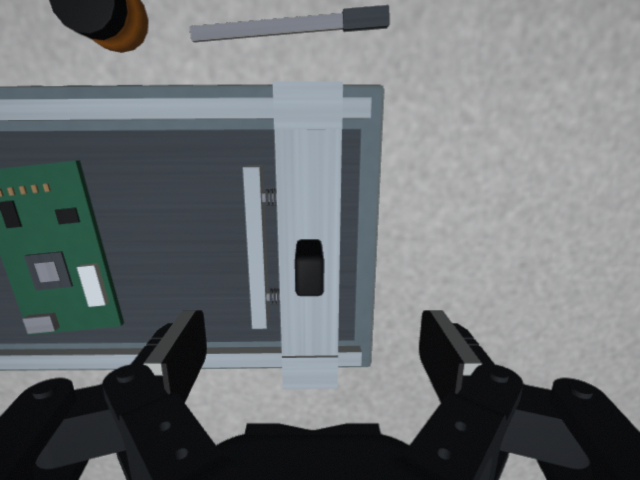

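Wrist view: the handle top is at (309,275), matching the prediction within 3 px. Descending and gripping it.

drive_tool --commands '[[[0.17, 0.08, 0.1, 0.06, 0.25, -2, 0], [0.17, 0.08, 0.1, 0.06, 0.25, -4, 0], [0.17, 0.08, 0.1, 0.06, 0.25, -6, 0], [0.17, 0.08, 0.1, 0.06, 0.25, -7.2, 0], [0.17, 0.08, 0.1, 0.06, 0.25, -7.6, 0]]]'

```text
clock: 8.88
eef_pos: [0.5329, -0.1596, 0.0531]
eef_rot: [-0.001, -0.661, 0.751, 0.001]
ft_force: [-0.9, -0.2, -0.5]
opening: 1.001
```

drive_tool --commands '[[[0, 0, 0, 0, 0, 0, 0], [0, 0, 0, 0, 0, 0, 0]]]'

```text
clock: 9.05
eef_pos: [0.5332, -0.1588, 0.0534]
eef_rot: [-0.001, -0.661, 0.75, 0.001]
ft_force: [0.7, -0.9, 0.6]
opening: 0.995
```

```bash
python3 d.py .5335 -.1615 .054 -97.5
```

```text
9.05 [ 0.53319573 -0.15877688  0.05344129] [-4.27265452e-01  5.98756420e-01  1.64923558e+00  1.81211511e-04
  8.96607003e-01  1.26879377e+00]
rv5 [-0.02 -0.03 -0.06] shift cm [ 0.03 -0.27  0.06]
```

drive_tool --commands '[[[0, 0, 0, 0, -0.2, 0, 60], [0, 0, 0, 0, -0.2, 0, 120], [0, 0, 0, 0, -0.2, 0, 170], [0, 0, 0, 0, -0.2, 0, 200], [0, 0, 0, 0, -0.2, 0, 255]]]' --force 40

```text
clock: 9.47
eef_pos: [0.5333, -0.1609, 0.0538]
eef_rot: [-0.0, -0.661, 0.75, 0.001]
ft_force: [-1.0, 0.1, 0.5]
opening: 0.301
```

drive_tool --commands '[[[0, 0, 0, 0, 0, 0, 255], [0, 0, 0, 0, 0, 0, 255], [0, 0, 0, 0, 0, 0, 255], [0, 0, 0, 0, 0, 0, 255]]]'

```text
clock: 9.8
eef_pos: [0.5333, -0.1614, 0.0541]
eef_rot: [-0.001, -0.661, 0.75, 0.001]
ft_force: [-2.2, -4.1, 1.9]
opening: 0.181
```

Handle gripped, opening 15.4 mm. Sliding along (0.13, 0.99).

drive_tool --commands '[[[0, 0, 0, 0.1, 0.7, 0, 255], [0, 0, 0, 0.23, 1.8, 0, 255], [0, 0, 0, 0.39, 3, 0, 255], [0, 0, 0, 0.53, 4, 0, 255], [0, 0, 0, 0.62, 4.7, 0, 255]]]'

```text
clock: 10.22
eef_pos: [0.5396, -0.115, 0.0541]
eef_rot: [-0.001, -0.661, 0.75, 0.0]
ft_force: [-1.4, -8.2, -0.3]
opening: 0.177
```

drive_tool --commands '[[[0, 0, 0, 0.13, 1, 0, 255], [0, 0, 0, 0.26, 2, 0, 255], [0, 0, 0, 0.37, 2.8, 0, 255], [0, 0, 0, 0.43, 3.3, 0, 255], [0, 0, 0, 0.43, 3.3, 0, 255]]]'

```text
clock: 10.63
eef_pos: [0.5442, -0.0817, 0.0541]
eef_rot: [-0.001, -0.661, 0.75, -0.0]
ft_force: [0.2, -1.8, 0.2]
opening: 0.181
```

```bash
cat > s.py <<'E'
from h import *
st=bot.state();d=st['eef_pos']-[.5333,-.1614,.0541];u=np.array([.1305,.9914,0]);v=np.array([-.9914,.1305,0])
print(st['clock'],'along',d@u,'side',d@v,'dz',d[2],'F along',st['ft_force']@u,'F side',st['ft_force']@v,st['ft_force'][2],st['torque'])
E
python3 s.py
```

```text
10.6333 along 0.0804545656856089 side -0.0003711198104464376 dz -3.834657084721138e-05 F along -1.7718636801692247 F side -0.41760271554079337 0.20743311409175974 [-0.13200344  0.05022584 -0.35525302]
```

drive_tool --commands '[[[0, 0, 0, 0.05, 0.4, 0, 255], [0, 0, 0, 0.1, 0.8, 0, 255], [0, 0, 0, 0.15, 1.2, 0, 255], [0, 0, 0, 0.21, 1.6, 0, 255], [0, 0, 0, 0.26, 2, 0, 255]]]'

```text
clock: 11.05
eef_pos: [0.5467, -0.0627, 0.054]
eef_rot: [-0.001, -0.661, 0.75, -0.0]
ft_force: [-0.4, -8.7, 0.3]
opening: 0.179
```

```bash
python3 s.py; python3 - <<'E'
from h import *
cv2.imwrite('pics/w5.png',bot.get_image('wrist')[:,:,::-1])
t=bot.get_image('top')[:,:,::-1];cv2.imwrite('pics/t5.png',cv2.resize(t[180:300,300:460],(800,600),interpolation=cv2.INTER_CUBIC))
E
```

```text
11.05 along 0.09959934563210227 side -0.00043597078162858774 dz -5.907414164934427e-05 F along -8.705150118200262 F side -0.7256443719702482 0.26457179403802744 [-0.96204151  0.29584965 -0.33100056]
```

View pics/w5.png

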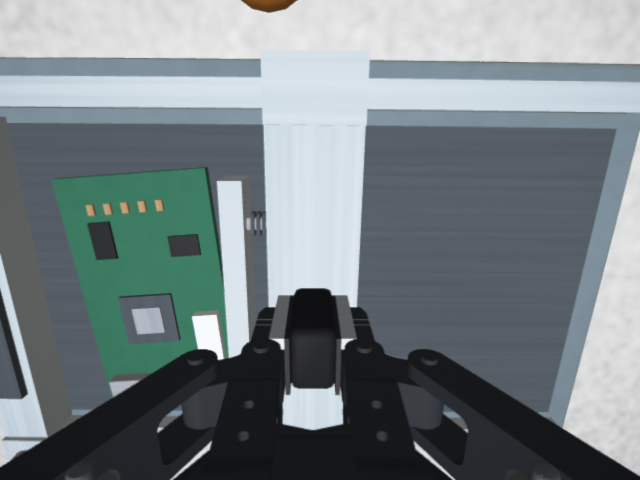

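View pics/t5.png

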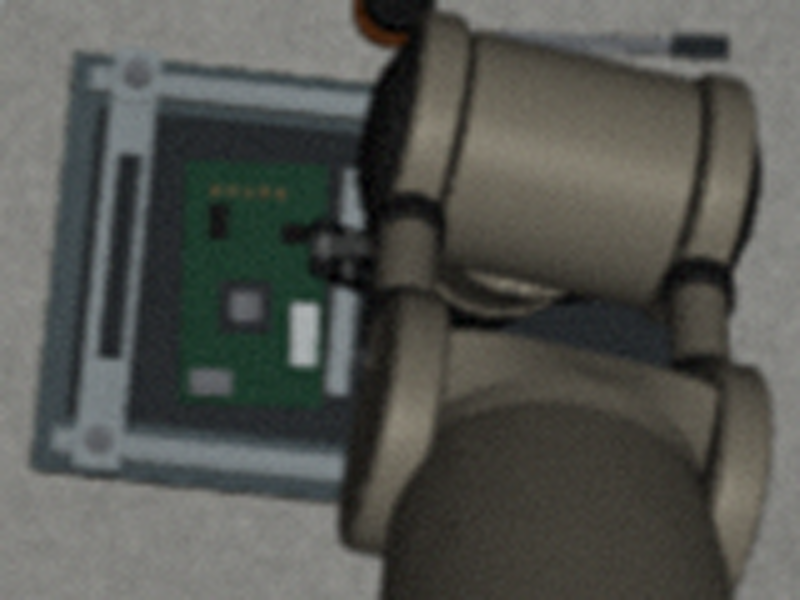

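The pad is about to touch the board's near corner (wrist view (225,340)) as predicted. No obstruction is visible. Pushing on slowly.

drive_tool --commands '[[[0, 0, 0, 0.03, 0.3, 0, 255], [0, 0, 0, 0.07, 0.6, 0, 255], [0, 0, 0, 0.11, 0.9, 0, 255], [0, 0, 0, 0.15, 1.2, 0, 255], [0, 0, 0, 0.19, 1.5, 0, 255]]]'

```text
clock: 11.57
eef_pos: [0.5487, -0.0481, 0.054]
eef_rot: [-0.001, -0.661, 0.751, -0.001]
ft_force: [-1.3, -8.1, 0.9]
opening: 0.181
```

drive_tool --commands '[[[0, 0, 0, 0.01, 0.1, 0, 255], [0, 0, 0, 0.03, 0.2, 0, 255], [0, 0, 0, 0.04, 0.3, 0, 255], [0, 0, 0, 0.05, 0.4, 0, 255]]]'

```text
clock: 11.9
eef_pos: [0.5491, -0.0451, 0.054]
eef_rot: [-0.002, -0.661, 0.751, -0.001]
ft_force: [-1.9, -8.3, 1.7]
opening: 0.184
```

```bash
python3 s.py; python3 - <<'E'
from h import *
cv2.imwrite('pics/w6.png',bot.get_image('wrist')[:,:,::-1])
E
```

```text
11.9 along 0.11733111179901415 side -0.0005213205484455364 dz -5.192284232532346e-05 F along -8.454651304110154 F side 0.7682268246553009 1.7406679521804034 [-0.68708794  0.34353142 -0.273777  ]
```

View pics/w6.png

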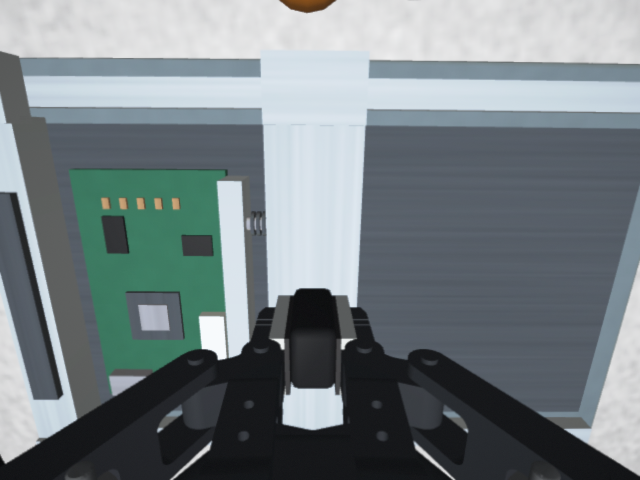

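The board is now nearly square against the pad, with roughly 8 mm still to go to the jaw. Drag baseline is about 8.4 N. Small steps from here.

drive_tool --commands '[[[0, 0, 0, 0.01, 0.1, 0, 255], [0, 0, 0, 0.03, 0.2, 0, 255], [0, 0, 0, 0.04, 0.3, 0, 255], [0, 0, 0, 0.05, 0.4, 0, 255]]]'

```text
clock: 12.28
eef_pos: [0.5496, -0.042, 0.0541]
eef_rot: [-0.002, -0.66, 0.751, -0.001]
ft_force: [-1.1, -7.8, 0.7]
opening: 0.181
```

drive_tool --commands '[[[0, 0, 0, 0.01, 0.1, 0, 255], [0, 0, 0, 0.03, 0.2, 0, 255]]]'

```text
clock: 12.45
eef_pos: [0.5497, -0.0411, 0.054]
eef_rot: [-0.003, -0.66, 0.751, -0.002]
ft_force: [-2.0, -7.7, 1.7]
opening: 0.179
```

drive_tool --commands '[[[0, 0, 0, 0.01, 0.1, 0, 255], [0, 0, 0, 0.02, 0.15, 0, 255]]]'

```text
clock: 12.62
eef_pos: [0.5497, -0.0406, 0.0541]
eef_rot: [-0.003, -0.66, 0.751, -0.002]
ft_force: [-1.5, -8.7, 1.9]
opening: 0.18
```

```bash
python3 s.py; python3 - <<'E'
from h import *
cv2.imwrite('pics/w7.png',bot.get_image('wrist')[:,:,::-1])
E
```

```text
12.6167 along 0.1219054414098913 side -0.0005435391902700319 dz -3.0829460272080444e-05 F along -8.81893328344342 F side 0.3679913301931222 1.9446726612490608 [-0.37543619  0.29060826 -0.20262263]
```

View pics/w7.png

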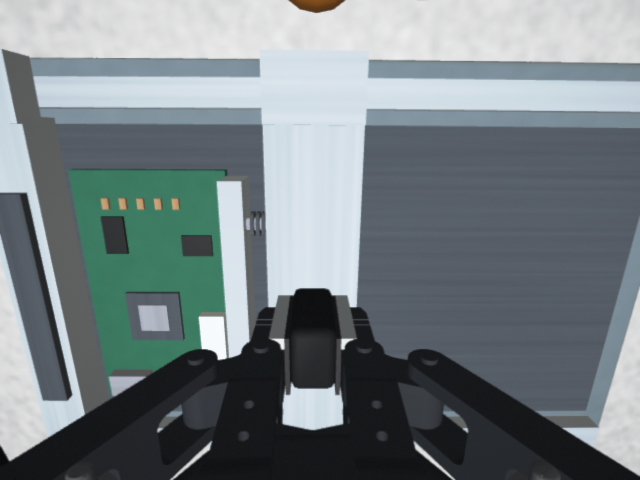

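drive_tool --commands '[[[0, 0, 0, 0.02, 0.15, 0, 255], [0, 0, 0, 0.03, 0.25, 0, 255]]]'

```text
clock: 12.83
eef_pos: [0.5499, -0.0391, 0.0541]
eef_rot: [-0.004, -0.66, 0.751, -0.002]
ft_force: [-1.1, -8.7, 0.3]
opening: 0.18
```

drive_tool --commands '[[[0, 0, 0, 0.02, 0.15, 0, 255], [0, 0, 0, 0.03, 0.25, 0, 255]]]'

```text
clock: 13.0
eef_pos: [0.5502, -0.0376, 0.0541]
eef_rot: [-0.004, -0.66, 0.752, -0.002]
ft_force: [-1.2, -8.8, 2.2]
opening: 0.183
```

drive_tool --commands '[[[0, 0, 0, 0.02, 0.15, 0, 255], [0, 0, 0, 0.03, 0.25, 0, 255]]]'

```text
clock: 13.17
eef_pos: [0.5503, -0.0361, 0.0541]
eef_rot: [-0.004, -0.659, 0.752, -0.002]
ft_force: [-0.6, -8.7, 1.1]
opening: 0.18
```

```bash
python3 s.py; python3 - <<'E'
from h import *
cv2.imwrite('pics/w8.png',bot.get_image('wrist')[:,:,::-1])
E
```

```text
13.1667 along 0.1264803884951476 side -0.0005434339414756745 dz -1.945755591276077e-05 F along -8.661847497453314 F side -0.5300012635963766 1.1383967701301765 [-0.2121376   0.13909528 -0.11624246]
```

View pics/w8.png

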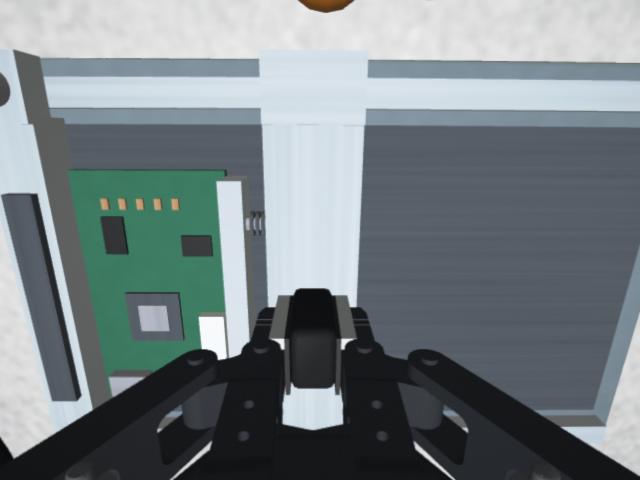

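```bash
python3 d.py .5503 -.0361 .054 -97.5
```

```text
13.2167 [ 0.55038049 -0.03588661  0.05409728] [-0.19857437  0.59089783  1.66306094 -0.01235272  0.88901232  1.51040262]
rv5 [ 0.1  -0.04 -0.01] shift cm [-0.01 -0.02 -0.01]
```

drive_tool --commands '[[[0.06, 0.05, 0, 0.02, 0.15, 0, 255], [0.06, 0.05, 0, 0.03, 0.25, 0, 255]]]'

```text
clock: 13.38
eef_pos: [0.5505, -0.0347, 0.054]
eef_rot: [-0.005, -0.659, 0.752, 0.001]
ft_force: [-2.9, -8.9, 1.3]
opening: 0.18
```

drive_tool --commands '[[[0, 0, 0, 0.02, 0.15, 0, 255], [0, 0, 0, 0.03, 0.25, 0, 255]]]'

```text
clock: 13.55
eef_pos: [0.5506, -0.0337, 0.0541]
eef_rot: [-0.005, -0.659, 0.752, 0.0]
ft_force: [-4.0, -10.9, 1.4]
opening: 0.182
```

```bash
python3 s.py;python3 d.py .5503 -.0361 .054 -97.5
```

```text
13.55 along 0.12885161429137007 side -0.0004779134104227018 dz -3.486200880114393e-05 F along -11.31346663363233 F side 2.5466140203535095 1.4454770109704684 [-0.90277411  0.08323903 -0.18115241]
13.55 [ 0.5505906  -0.03370665  0.05406514] [-0.19536544  0.59354895  1.65772393 -0.01053497  0.89754892  1.51322526]
rv5 [ 0.08 -0.1   0.  ] shift cm [-0.03 -0.24 -0.01]
```

drive_tool --commands '[[[0, -0.1, 0, 0.01, 0.1, 0, 255], [0, -0.1, 0, 0.03, 0.22, 0, 255]]]'

```text
clock: 13.72
eef_pos: [0.5509, -0.033, 0.054]
eef_rot: [-0.003, -0.659, 0.752, -0.003]
ft_force: [-0.2, -12.0, -0.4]
opening: 0.182
```

```bash
python3 s.py; python3 - <<'E'
from h import *
cv2.imwrite('pics/w9.png',bot.get_image('wrist')[:,:,::-1])
E
```

```text
13.7167 along 0.12958436229255638 side -0.0006699574354883893 dz -7.468203689298819e-05 F along -11.951080966840973 F side -1.3798617424726853 -0.4354157966375038 [-1.02661612  0.30647407 -0.13890587]
```

View pics/w9.png

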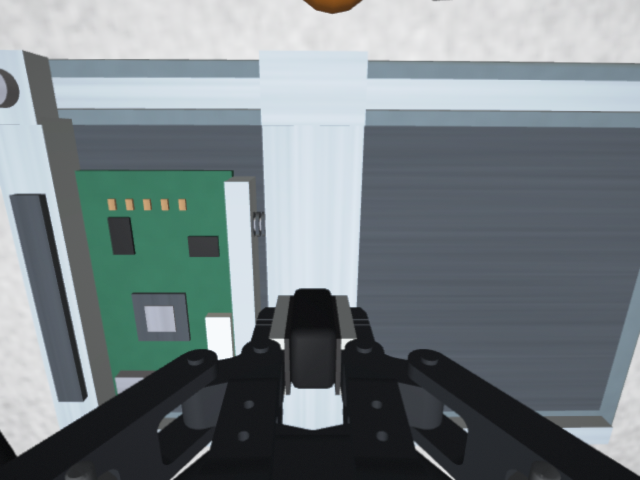

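The pad has visibly yielded about 2.8 mm (218→225 px) and the force is up about 3.3 N. Going about 1.5 mm further.

drive_tool --commands '[[[0, 0, 0, 0.02, 0.15, 0, 255], [0, 0, 0, 0.03, 0.25, 0, 255]]]'

```text
clock: 13.93
eef_pos: [0.551, -0.0321, 0.054]
eef_rot: [-0.004, -0.659, 0.752, -0.004]
ft_force: [-2.1, -13.2, 0.6]
opening: 0.183
```

```bash
python3 s.py; python3 - <<'E'
from h import *
cv2.imwrite('pics/w10.png',bot.get_image('wrist')[:,:,::-1])
E
```

```text
13.9333 along 0.13048742761929658 side -0.0006614628240591657 dz -9.397353499843858e-05 F along -13.371530716604576 F side 0.33523703240402297 0.5699988640815358 [-0.8939747   0.34973671 -0.12169609]
```

View pics/w10.png

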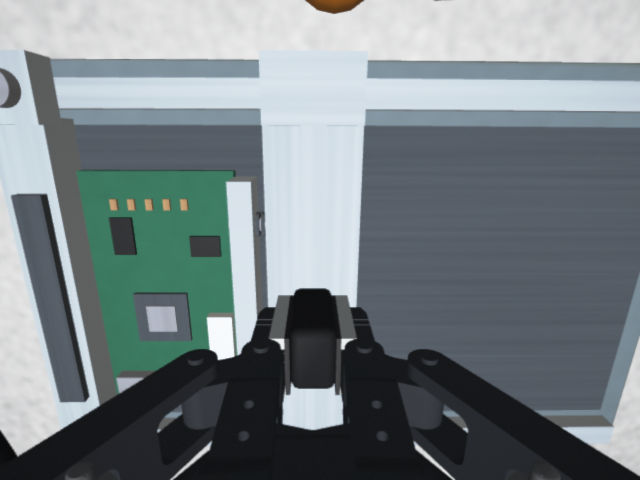

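drive_tool --commands '[[[0, 0, 0, 0.01, 0.12, 0, 255], [0, 0, 0, 0.02, 0.15, 0, 255]]]'

```text
clock: 14.15
eef_pos: [0.551, -0.032, 0.054]
eef_rot: [-0.004, -0.659, 0.752, -0.004]
ft_force: [-2.5, -12.9, 1.9]
opening: 0.18
```

drive_tool --commands '[[[0, 0, 0, 0, 0.03, 0, 255], [0, 0, 0, 0, 0.03, 0, 200], [0, 0, 0, 0, 0.03, 0, 160], [0, 0, 0, 0, 0.03, 0, 120], [0, 0, 0, 0, 0.03, 0, 60]]]'

```text
clock: 14.57
eef_pos: [0.551, -0.0313, 0.054]
eef_rot: [-0.004, -0.659, 0.752, -0.004]
ft_force: [-0.3, -0.3, 0.1]
opening: 0.63
```

drive_tool --commands '[[[0, 0, 0, 0, 0, 0, 0], [0, 0, 0, 0, 0, 0, 0], [0, 0, 0, 0, 0, 0, 0]]]'

```text
clock: 14.82
eef_pos: [0.551, -0.0312, 0.0539]
eef_rot: [-0.004, -0.659, 0.752, -0.004]
ft_force: [-0.7, 0.1, -0.2]
opening: 0.999
```

```bash
python3 s.py; python3 - <<'E'
from h import *
cv2.imwrite('pics/w11.png',bot.get_image('wrist')[:,:,::-1])
E
```

```text
14.8167 along 0.13142102952975193 side -0.0005264068257448588 dz -0.00018049090818037655 F along -0.006080496486028281 F side 0.6571889379916619 -0.24346937655408069 [-0.00219817 -0.00776744  0.01601844]
```

View pics/w11.png

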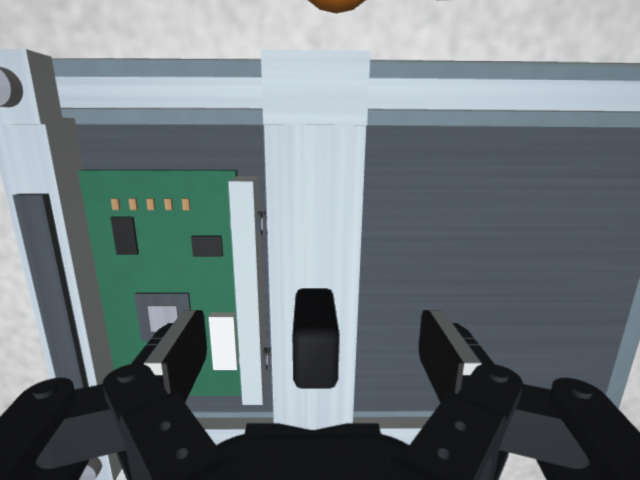

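Released. The pad–bar gap stays at 34 px, against 46 px when free, so about 4.6 mm of compression. Retreating up and back to check from above.

drive_tool --commands '[[[0, 0, 0, 0, 0, 1, 0], [0, 0, 0, 0, 0, 4, 0], [0, 0, 0, 0, 0, 8, 0], [0, 0, 0, 0, 0, 12, 0], [0, 0, 0, 0, 0, 16, 0]]]'

```text
clock: 15.28
eef_pos: [0.5505, -0.0311, 0.2165]
eef_rot: [-0.004, -0.659, 0.752, -0.004]
ft_force: [1.5, -0.3, -0.1]
opening: 0.996
```

drive_tool --commands '[[[0, 0, 0, -2, -2, 0, 0], [0, 0, 0, -4, -5, 0, 0], [0, 0, 0, -6, -8, 0, 0], [0, 0, 0, -8, -11, 0, 0], [0, 0, 0, -10, -14, 0, 0]]]'

```text
clock: 15.7
eef_pos: [0.4494, -0.1721, 0.2175]
eef_rot: [-0.004, -0.66, 0.752, -0.005]
ft_force: [-0.1, -0.8, -0.2]
opening: 0.998
```

drive_tool --commands '[[[0, 0, 0, 0, -3, 0, 0], [0, 0, 0, 0, -6, 0, 0], [0, 0, 0, 0, -9, 0, 0], [0, 0, 0, 0, -11, 0, 0], [0, 0, 0, 0, -11, 0, 0]]]'

```text
clock: 16.12
eef_pos: [0.4491, -0.2858, 0.2181]
eef_rot: [-0.004, -0.658, 0.753, -0.006]
ft_force: [-1.4, -0.2, 0.3]
opening: 0.997
```

```bash
python3 - <<'E'
from h import *
t=bot.get_image('top')[:,:,::-1];s=bot.get_image('scene')[:,:,::-1]
cv2.imwrite('pics/t12.png',cv2.resize(t[180:300,300:460],(800,600),interpolation=cv2.INTER_CUBIC))
cv2.imwrite('pics/t12f.png',t);cv2.imwrite('pics/s12.png',s)
c=cam('top')
g=t.astype(int);m=((g[:,:,1]>g[:,:,2]+12)&(g[:,:,1]>g[:,:,0]+5)).astype(np.uint8);m[:180]=0;m[300:]=0;m[:,:305]=0;m[:,440:]=0
m=cv2.morphologyEx(m,cv2.MORPH_CLOSE,np.ones((5,5)))
k=max(cv2.findContours(m,0,1)[0],key=cv2.contourArea).reshape(-1,2)
P=np.array([onz(c,p,.030)[:2] for p in k])
r=cv2.minAreaRect((P*1000).astype(np.float32));print('board rect',r)
E
```

```text
board rect ((557.9666748046875, 37.548484802246094), (68.80787658691406, 120.99349975585938), 81.73542785644531)
```

View pics/t12.png

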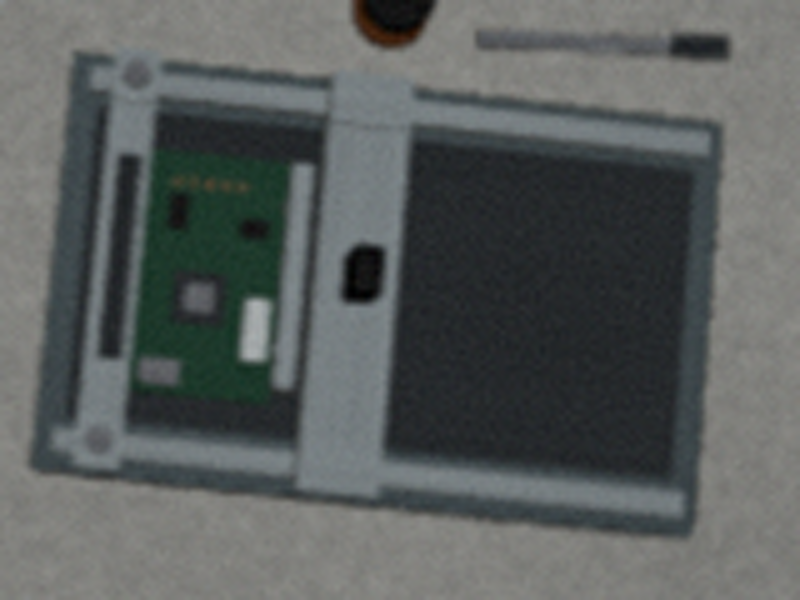

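View pics/s12.png

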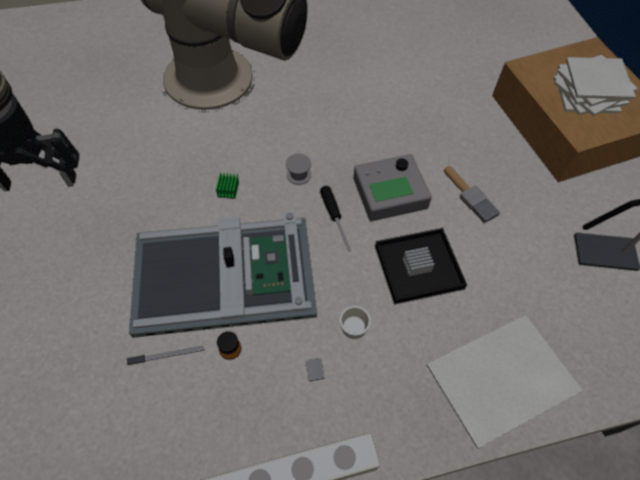

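The board is clamped against the jaw at 81.7°, against 82.5° for the holder (0.014 rad). The heat sink is in the tray at scene (418,260), and the bystanders are unmoved. Handing in.

```bash
python3 -c "
from cell import bot
print(bot.sign_off())"
```

```text
the job is handed in; nothing more can be done
None
```

The job is handed in at about 16 s of the 61 s allowed; no verdict is reported.

- **Heat sink:** I lifted the silver heat sink off the preheater, lowered it onto the tray floor until I felt contact, and released it. The wrist and scene pictures show it standing flat near the tray's centre. I left the green look-alike alone.
- **Clamp:** I slid it about 130 mm by its handle. The push force rose from the drag of about 8.5 N to about 13 N as the pad pressed the board against the far jaw. I then opened the fingers and backed off.
- **Last checks:** After release the pad still showed about 4.6 mm of compression, or roughly 4.6 N on the board. From above, the board measured within about 0.014 rad of square. No bystander visibly moved in the scene picture, and the arm stood clear of everything. No check failed. The contact force is inferred from the push force and the pad's compression, because it could not be read directly.

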